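# Loosen the rotor knobs of two slide spinners, one of them left-hand threaded

## Task

Loosen the black hold-down knobs of both slide spinners, so that their rotors can be taken out for cleaning: unscrew each by about a quarter turn or more and leave it on its screw. One of them has a left-hand thread and the other an ordinary one, and nothing shows which, so feel gently for the way each one loosens: if the rotor turns along with the knob, that is the tightening way, and you must not wrench the rotor round against its brake (a little, up to some 25 degrees, does no harm). Let go of both and leave everything else on the desk where it is.

Things in the scene. Friction and masses are not known exactly. Their poses are not given: they have to be found in the camera images.
- grip_a (a point): centre of the black bar knob of spinner A: the bar is 90 mm long (this frame's x), 14 mm thick (y) and 32 mm tall, centred here, about 116 mm above the table; z points up along the screw axis. A white dot marks its +x end. Pinch the bar across its 14 mm, or push its ends. Below it are the rotor's hub (24 mm under this point) and slide holders (32 mm under it), and the cream bowl, 184 mm across, whose rim is 85 mm above the table; nothing stands higher around the knob.
- knob_a (a joint): how far knob A has been unscrewed, measured against its rotor (rad): 0 is tight and is its start, it grows as the knob loosens, whichever way that is, and stops at 2.6. It rubs with about 0.06 Nm and stays where it is left.
- rotor_a (a joint): turn of rotor A, the 140 mm aluminium disc with eight slide holders (one orange) under the knob (rad, counter-clockwise from above positive, 0 at rest). A springy brake (0.6 Nm/rad) holds it: turned the tightening way, knob and rotor turn together and spring back; turned the loosening way, the rotor follows for about 0.1 rad, then the knob turns on alone and its white dot leaves the orange holder. More than 0.5 rad either way damages the brake.
- grip_b (a point): centre of the black bar knob of spinner B: the bar is 90 mm long (this frame's x), 14 mm thick (y) and 32 mm tall, centred here, about 116 mm above the table; z points up along the screw axis. A white dot marks its +x end. Pinch the bar across its 14 mm, or push its ends. Below it are the rotor's hub (24 mm under this point) and slide holders (32 mm under it), and the cream bowl, 184 mm across, whose rim is 85 mm above the table; nothing stands higher around the knob.
- knob_b (a joint): how far knob B has been unscrewed, measured against its rotor (rad): 0 is tight and is its start, it grows as the knob loosens, whichever way that is, and stops at 2.6. It rubs with about 0.06 Nm and stays where it is left.
- rotor_b (a joint): turn of rotor B, the 140 mm aluminium disc with eight slide holders (one orange) under the knob (rad, counter-clockwise from above positive, 0 at rest). A springy brake (0.6 Nm/rad) holds it: turned the tightening way, knob and rotor turn together and spring back; turned the loosening way, the rotor follows for about 0.1 rad, then the knob turns on alone and its white dot leaves the orange holder. More than 0.5 rad either way damages the brake.
- mailer: blue plastic slide mailer, 85 x 30 x 14 mm, lying between the spinners. A bystander, to be left alone; its origin is the centre of its underside.
- stain: amber bottle with black cap, 56 mm across, 130 mm tall. A bystander, to be left alone; its origin is the centre of its underside.
- fixative: clear jar with white lid, 52 mm across, 80 mm tall. A bystander, to be left alone; its origin is the centre of its underside.
- slidebox: lilac slide box, 92 x 172 x 37 mm. A bystander, to be left alone; its origin is the centre of its underside.
- dish: green glass staining dish, 85 x 110 x 50 mm. A bystander, to be left alone; its origin is the centre of its underside.
- mouse: black computer mouse, 110 x 62 x 34 mm. A bystander, to be left alone; its origin is the centre of its underside.
- cover: grey round spinner cover, 176 mm across, 66 mm tall, lying on the table. A bystander, to be left alone; its origin is the centre of its underside.

How it is judged (in metres and radians):
At the end, for the whole second after the job is handed in: Both knobs are unscrewed by more than 1.2 rad (69 degrees) from tight, measured against their rotors, both rotors are back within 0.15 rad of rest, the knobs are still (under 0.1 rad/s) and the robot has let go (value of joint each of knob_a, knob_b above 1.2 rad and value of joint rotor_a between -0.15 and 0.15 rad and velocity of joint knob_a between -0.1 and 0.1 rad/s and value of joint rotor_b between -0.15 and 0.15 rad and velocity of joint knob_b between -0.1 and 0.1 rad/s); the robot touches nothing.
It fails at once if a rotor is wrenched more than 0.5 rad against its brake (value of joint any of rotor_a, rotor_b above 0.5 rad or value of joint any of rotor_a, rotor_b below -0.5 rad).
It fails at once if a bystander is shifted more than 30 mm (distance of any of mailer, stain, fixative, slidebox, dish, mouse, cover from where it was at the start of the episode above 0.03 m).
It also fails if it takes over 64 s, if anything falls off the work surface, if the arm or the gripper's body presses on something with over 40 N, if the wrist force passes 120 N, or if a joint passes its speed limit or range.

## Robot

A 7-joint arm with a two-finger parallel gripper is mounted at the origin on the work surface. World frame = base frame: x ahead of the robot, y to its left, z up, the work surface at z = 0. Lengths are in m, angles in degrees, forces in N, time in s.
With the tool pointing down it reaches from about 0.425 to 0.95 m from the base axis. Payload 4.7 kg.
Tool frame: the origin (TCP) lies at the very end of the fingers, on their centre line; the grasp point (between the pads) lies 19 mm behind it (env.pinch_z is the distance from the TCP to the grasp point, in m); z points along the fingers, x is the direction in which the jaws open and shut, and the axes are right-handed (so a half turn about z gives the same grasp; the last joint's range is limited). The gripper opens to 87 mm and grips with 3 to 60 N. Pads are 19 mm wide; open, the fingers measure 117 mm over their backs; the gripper's body (75 mm by 190 mm) begins 51 mm behind the grasp point.
Start: joints at [-72.875, 26.849, -2.785, 87.806, 1.381, 65.374, -4.715], TCP at [0.217, 0.639, 0.223] pointing down, gripper open.
Joint ranges: [-148.3, 148.3], [-19.14, 114.17], [-79.39, 73.82], [5.75, 140.21], [-59.74, 239.74], [12.07, 113.84], [-152.46, 152.46]. Speed limits (degrees/s): [147.25, 147.25, 180, 180, 180, 180, 180].

## Interface

Orientations are given as a 3x3 rotation matrix whose columns are the frame's x, y, z axes.
In Python, from station import env gives the robot as it stands.
- The arm moves only by the tool send_rows, never from a script. Its argument "increments" is one flat list of numbers, 7 for each row, row after row: the shift along the tool's x, y, z normalised to -1 to 1, where 1 is 0.06 m, then the turn, a rotation vector about the tool's x, y, z normalised to -1 to 1, where 1 is 6 degrees, then the gripper's target within -1 to 1 (fully open at 1, half-way at 0, shut at -1). A call has 1 to 10 rows; each row shifts and turns the commanded pose from where the row before left it, along the tool's axes as they then stand; what a row does not reach is not made up. A row lasts 1/8 s, in which the tool goes at most 62.5 mm and 10.7 degrees, less where a joint would pass 70% of its speed; a pose out of reach is approached as far as the arm can. A call with a number of a shift or a turn outside -1 to 1 is refused whole. A call with a gripper value outside its range is refused whole. The fingers move at their own pace and stop on an object; "squeeze" is the grip in N (left out, the last holds). Time passes only in rows, so rows that do not move let the fingers close. It gives the time, the measured TCP pose, the force and the opening at its end, in the units of the state.
- env.observe(): the state, without advancing time (a new reading comes with each control period).
- env.read_camera(name): name is "scene" or "top" or "wrist"; returns the picture (480x640x3 uint8, blue, green, red); there is no depth.
- env.get_calibration(name): a dict with "intrinsics" (3x3 intrinsics, pixels), "k1" (the pictures are not rectified: a ray, as slopes to the right and down, at radius r is drawn at 1 + k1 r^2 times it, then the intrinsics apply), "view" (4x4, takes a point from world to camera coordinates). Camera axes: x right, y down, z forward; pixel columns grow to the right and rows downward; lengths in m; the calibration is good to about 2 mm. A picture is of the moment at which its call begins: read the wrist's pose just before it. get_calibration takes no time and is no camera call; for the wrist camera it gives the pose at the moment of the call.
- env.close_job(): hands the job in, once; it reports no verdict.
The state is a dict: "time_s": time; "q": joint angles; "joint_vel": joint speeds; "joint_torque": joint torques, N m; "ee_pos": TCP position; "tool_rot": TCP orientation; "ft_force": force on the tool from outside, world axes, zero at the start; "wrist_torque": the same for the moment, N m; "opening": opening from 0.0 (shut) to 1.0 (fully open).
Only numpy, scipy, OpenCV 4.12 (cv2) and the standard library are available. Lean on these libraries where they do the work, as an engineer would, in place of code of your own. Each camera call takes 0.05 s, during which the arm holds its last target.

## Working session

There is one attempt and no reset: what is moved stays moved. The work goes in short steps, Python scripts to look and compute and a tool call to move; the robot and the scene stay as the last step left them, time stands still between calls to the robot, and variables do not carry over. Pictures are saved under pics/ and viewed, and the job is handed in when it is done.

Besides the shell and the picture viewer there is one more tool, called after ">>>" as name(argument=value, ...) on one line, values as JSON. send_rows: Moves the arm, as the interface text tells. Its arguments: {"type":"object","properties":{"increments":{"type":"array","items":{"type":"number","minimum":-1,"maximum":1}},"squeeze":{"type":"number"}},"required":["increments"]}

```bash
ls; mkdir -p pics; python3 - <<'E'
from station import env
import cv2
s=env.observe(); print({k:(v if not hasattr(v,'round') else v) for k,v in s.items()}, env.pinch_z)
for n in ("scene","top"):
    cv2.imwrite(f"pics/{n}0.png",env.read_camera(n)); print(n,env.get_calibration(n))
E
```

```text
pics
{'time_s': 0.0, 'q': array([-72.87309655,  26.89862521,  -2.78473142,  87.87497444,
         1.38144727,  65.37419256,  -4.71383487]), 'joint_vel': array([-0.01827932, -0.00956939, -0.05851979, -0.03392454, -0.05813096,
       -0.08729188, -0.00279001]), 'joint_torque': array([ 1.98381053e-04, -5.07973266e+01, -8.05441663e-02, -2.36155361e+01,
       -6.13012305e-02,  3.79257405e-02,  1.87031637e-04]), 'ee_pos': array([0.21713033, 0.63848126, 0.2214747 ]), 'tool_rot': array([[ 3.21912486e-01,  9.46769260e-01, -5.65637199e-04],
       [ 9.46767334e-01, -3.21912973e-01, -1.91138969e-03],
       [-1.99173096e-03,  7.97733837e-05, -9.99998013e-01]]), 'ft_force': array([-0.41642617,  0.68056884, -0.48175254]), 'wrist_torque': array([ 0.07617128,  0.00047088, -0.04713202]), 'opening': 1.0004227524702578} 0.0187
scene {'intrinsics': array([[565.92043745,   0.        , 311.91402927],
       [  0.        , 565.92043745, 239.56783589],
       [  0.        ,   0.        ,   1.        ]]), 'k1': -0.0673411575225336, 'view': array([[ 0.69330044,  0.72032793, -0.02149804, -0.39462719],
       [ 0.47047489, -0.4750162 , -0.74364843, -0.20892992],
       [-0.54588266,  0.5054575 , -0.66822514,  1.81838287],
       [ 0.        ,  0.        ,  0.        ,  1.        ]])}
top {'intrinsics': array([[524.64783916,   0.        , 319.74980633],
       [  0.        , 524.64783916, 241.48119121],
       [  0.        ,   0.        ,   1.        ]]), 'k1': 0.021083260372176192, 'view': array([[ 0.01599023, -0.99985875,  0.00517703, -0.03270665],
       [-0.99155606, -0.01652342, -0.12862177,  0.60166762],
       [ 0.12868915, -0.00307662, -0.99168021,  1.36376305],
       [ 0.        ,  0.        ,  0.        ,  1.        ]])}
```

View pics/scene0.png

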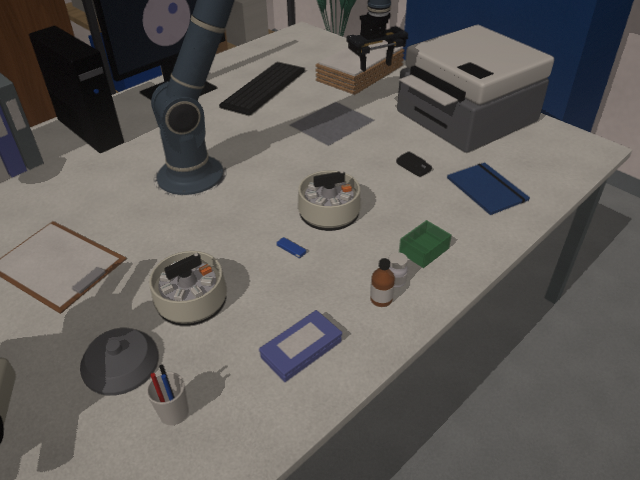

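View pics/top0.png

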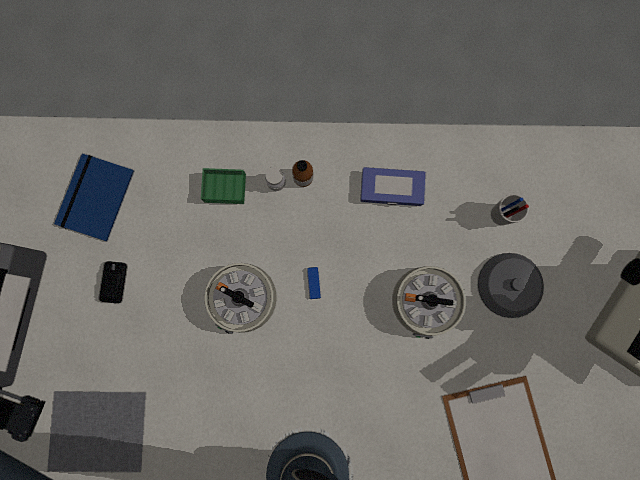

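The scene and top pictures show two spinners, at top pixels (239,297) on the left and (431,300) on the right. The dark bars and orange holders are visible. I'll zoom in and measure next.

```bash
cat > h.py <<'E'
import numpy as np, cv2
from station import env
def ray(cal,uv):
    K=cal['intrinsics'];k1=cal['k1']
    d=np.array([(uv[0]-K[0,2])/K[0,0],(uv[1]-K[1,2])/K[1,1]]);p=d.copy()
    for _ in range(20): p=d/(1+k1*(p@p))
    V=cal['view'];R=V[:3,:3];o=-R.T@V[:3,3]
    return o,R.T@np.array([p[0],p[1],1.])
def onz(cal,uv,z):
    o,d=ray(cal,uv); return o+d*(z-o[2])/d[2]
def zoom(img,c,r,k,name):
    x,y=c; cv2.imwrite(name,cv2.resize(img[y-r:y+r,x-r:x+r],None,fx=k,fy=k,interpolation=cv2.INTER_CUBIC))
E
python3 - <<'E'
from h import *
im=cv2.imread('pics/top0.png'); 
a=[cv2.resize(im[y-40:y+40,x-40:x+40],None,fx=5,fy=5,interpolation=cv2.INTER_CUBIC) for x,y in((239,297),(431,300))]
cv2.imwrite('pics/z0.png',np.hstack(a))
c=env.get_calibration('top')
for n,(x,y) in dict(L=(239,297),R=(431,300)).items():
    w=im[y-40:y+40,x-40:x+40].astype(int)
    m=(w.max(2)<45).astype(np.uint8)
    k,l,st,ce=cv2.connectedComponentsWithStats(m)
    for i in range(1,k):
        if st[i,4]>30:
            pts=np.argwhere(l==i)[:,::-1]+[x-40,y-40]
            P=np.array([onz(c,p,.132)[:2] for p in pts]);
            r=cv2.minAreaRect((P*1000).astype(np.float32)); print(n,st[i],r,ce[i]+[x-40,y-40])
    # cream bowl centre
    print(n,onz(c,(x,y),.085))
E
```

```text
L [ 20  29  35  22 266] ((451.3457946777344, 179.61685180664062), (90.1425552368164, 29.615692138671875), 53.20772933959961) [237.38345865 296.95112782]
L [0.45018958 0.18056419 0.085     ]
R [ 25  34  37  13 256] ((449.6715087890625, -305.790283203125), (29.314315795898438, 88.44417572021484), 0.9807449579238892) [434.1328125 300.1484375]
R [ 0.45053376 -0.30856767  0.085     ]
```

View pics/z0.png

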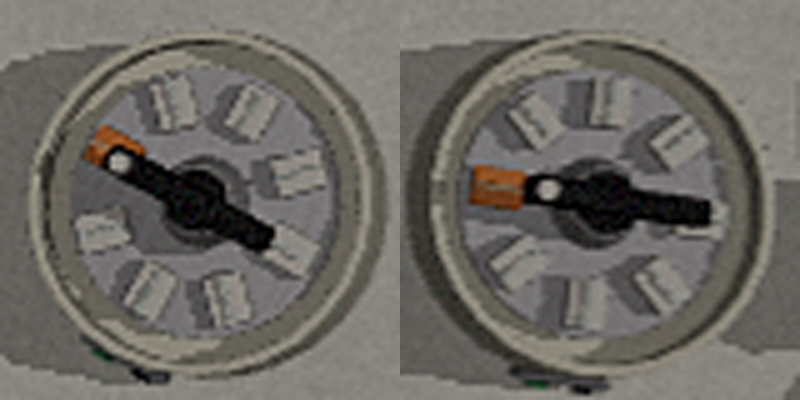

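```bash
python3 - <<'E'
from h import *
im=cv2.imread('pics/scene0.png')
a=[cv2.resize(im[y-45:y+45,x-40:x+40],None,fx=5,fy=5,interpolation=cv2.INTER_CUBIC) for x,y in((189,280),(330,195))]
cv2.imwrite('pics/z1.png',np.hstack(a))
c=env.get_calibration('top')
for n,ctr,d,e in (('L',(238.4,297.6),(199+24,257+32.4),(199+51.6,257+47.4)),('R',(431.6,300.6),(391+29.6,260+38),(391+61,260+42))):
    D,E=onz(c,d,.132),onz(c,e,.132); v=D-E
    print(n,onz(c,ctr,.132),np.degrees(np.arctan2(v[1],v[0])),np.hypot(*v[:2]))
E
```

```text
L [0.44770315 0.17502356 0.132     ] 62.73163696572076 0.07767223246021865
R [ 0.44808213 -0.29988933  0.132     ] 83.73372555918269 0.07745609641122338
```

View pics/z1.png

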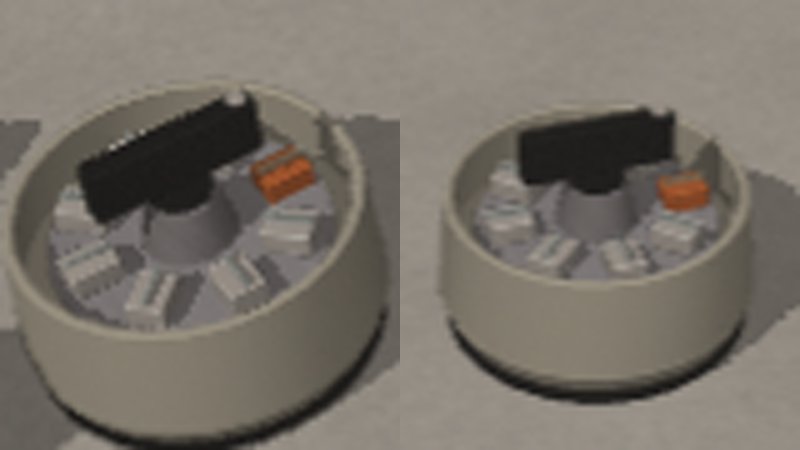

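The scene zoom shows that the bars are clear and the boss is below them, so they can be pinched. I'll move above the left spinner first.

>>> send_rows(increments=[-0.6,0.614,0,0,0,0,1,-0.6,0.614,0,0,0,0,1,-0.6,0.614,0,0,0,0,1,-0.6,0.614,0,0,0,0,1,-0.6,0.614,0,0,0,0,1,-0.6,0.614,0,0,0,0,1,-0.6,0.614,0,0,0,0,1,-0.6,0.614,0,0,0,0,1,-0.6,0.614,0,0,0,0,1,-0.6,0.614,0,0,0,0,1])

```text
time_s: 1.35
ee_pos: [0.4505, 0.178, 0.2224]
tool_rot: [[0.322, 0.947, -0.0], [0.947, -0.322, 0.0], [0.0, -0.0, -1.0]]
ft_force: [1.7, 0.2, -0.1]
opening: 1.003
```

>>> send_rows(increments=[0,0,0,0,0,1,1,0,0,0,0,0,1,1,0,0,0,0,0,1,1,0,0,0,0,0,1,1,0,0,0,0,0,1,1,0,0,0,0,0,1,1,0,0,0,0,0,1,1,0,0,0,0,0,1,1,0,0,0,0,0,1,1,0,0,0,0,0,1,1])

```text
time_s: 2.6
ee_pos: [0.4498, 0.1795, 0.2222]
tool_rot: [[0.982, 0.191, -0.001], [0.191, -0.982, -0.0], [-0.001, 0.0, -1.0]]
ft_force: [0.2, 0.9, -0.4]
opening: 0.998
```

>>> send_rows(increments=[0,0,0,0,0,1,1,0,0,0,0,0,1,1,0,0,0,0,0,1,1,0,0,0,0,0,1,1,0,0,0,0,0,1,1,0,0,0,0,0,1,1,0,0,0,0,0,0.4,1,0,0,0,0,0,0,1,0,0,0,0,0,0,1])

```text
time_s: 3.72
ee_pos: [0.45, 0.1796, 0.2224]
tool_rot: [[0.89, -0.456, -0.0], [-0.456, -0.89, -0.0], [-0.0, 0.0, -1.0]]
ft_force: [1.0, 0.0, 0.8]
opening: 0.997
```

```bash
python3 - <<'E'
from h import *
s=env.observe();c=env.get_calibration('wrist');im=env.read_camera('wrist');cv2.imwrite('pics/w0.png',im)
import pickle;pickle.dump((s,c),open('w0.pkl','wb'))
print(s['time_s'],s['ee_pos'],s['q'],s['ft_force'],s['wrist_torque']);R=s['tool_rot'];print(R,np.degrees(np.arctan2(R[1,0],R[0,0])))
print(c)
E
```

```text
3.725 [0.44999512 0.1795737  0.22237492] [-45.56630457   8.89356856  21.25286479 113.98923935  -3.80045307
  57.7917663  -49.66243983] [1.01203762 0.03539139 0.77035159] [-0.11286849  0.04089612 -0.00555854]
[[ 8.89855610e-01 -4.56242112e-01 -3.58829146e-04]
 [-4.56242176e-01 -8.89855642e-01 -1.17428466e-04]
 [-2.65730329e-04  2.68207369e-04 -9.99999929e-01]] -27.144887547231754
{'intrinsics': array([[350.87395994,   0.        , 319.61633578],
       [  0.        , 350.87395994, 242.56138141],
       [  0.        ,   0.        ,   1.        ]]), 'k1': -0.028698820776275735, 'view': array([[ 8.90139951e-01, -4.55687234e-01, -1.08124801e-04,
        -3.18868263e-01],
       [-4.41676019e-01, -8.62828767e-01,  2.45863404e-01,
         3.23992688e-01],
       [-1.12130107e-01, -2.18805082e-01, -9.69304480e-01,
         4.78585452e-01],
       [ 0.00000000e+00,  0.00000000e+00,  0.00000000e+00,
         1.00000000e+00]])}
```

View pics/w0.png

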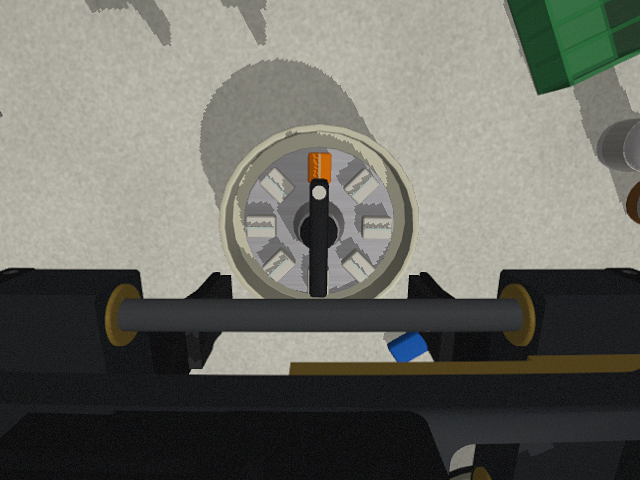

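```bash
python3 - <<'E'
from h import *
import pickle
s,c=pickle.load(open('w0.pkl','rb'))
P=[onz(c,p,z) for p,z in (((319,179.5),.132),((317.7,296),.132),((319,192),.132),((319.5,226),.085),((319,233),.1))]
for p in P: print(p)
v=P[0]-P[1];print((P[0]+P[1])/2,np.hypot(*v[:2]),np.degrees(np.arctan2(v[1],v[0])))
E
```

```text
[0.4720808  0.22333948 0.132     ]
[0.43071775 0.1448268  0.132     ]
[0.46804791 0.21546969 0.132     ]
[0.4526678  0.18469111 0.085     ]
[0.45099931 0.18232887 0.1       ]
[0.45139928 0.18408314 0.132     ] 0.08874200182047047 62.21826937868976
```

>>> send_rows(increments=[-0.01,-0.06,0.4,0,0,0.1,1,0,0,0.4,0,0,0,1,0,0,0.4,0,0,0,1,0,0,0.4,0,0,0,1,0,0,0.3,0,0,0,1,0,0,0,0,0,0,1,0,0,0,0,0,0,1])

```text
time_s: 4.65
ee_pos: [0.4518, 0.1833, 0.1092]
tool_rot: [[0.885, -0.466, 0.001], [-0.466, -0.885, 0.001], [0.001, -0.001, -1.0]]
ft_force: [-0.2, 0.5, -0.1]
opening: 0.999
```

>>> send_rows(squeeze=15, increments=[0,0,0,0,0,0,0,0,0,0,0,0,0,-0.3,0,0,0,0,0,0,-0.6,0,0,0,0,0,0,-0.8,0,0,0,0,0,0,-1,0,0,0,0,0,0,-1])

```text
time_s: 5.4
ee_pos: [0.4513, 0.1832, 0.1085]
tool_rot: [[0.885, -0.466, -0.0], [-0.466, -0.885, 0.0], [-0.0, -0.0, -1.0]]
ft_force: [-0.1, -0.1, -0.2]
opening: 0.402
```

```bash
cat > st.py <<'E'
from h import *
import sys
n=sys.argv[1]
s=env.observe();R=s['tool_rot'];print(s['time_s'],s['ee_pos'],'yaw',np.degrees(np.arctan2(R[1,0],R[0,0])),'F',s['ft_force'],'T',s['wrist_torque'],'op',s['opening'],'q7',s['q'][6], 'tq7',s['joint_torque'][6])
im=env.read_camera('wrist');cv2.imwrite(f'pics/{n}.png',im)
E
python3 st.py w1
```

```text
5.4 [0.45125059 0.18316054 0.10851349] yaw -27.777259879980736 F [-0.07567888 -0.09471742 -0.17775082] T [-0.10954274  0.10715245  0.01237692] op 0.4017778610608753 q7 -45.81523268556525 tq7 -9.295557902078144e-05
```

View pics/w1.png

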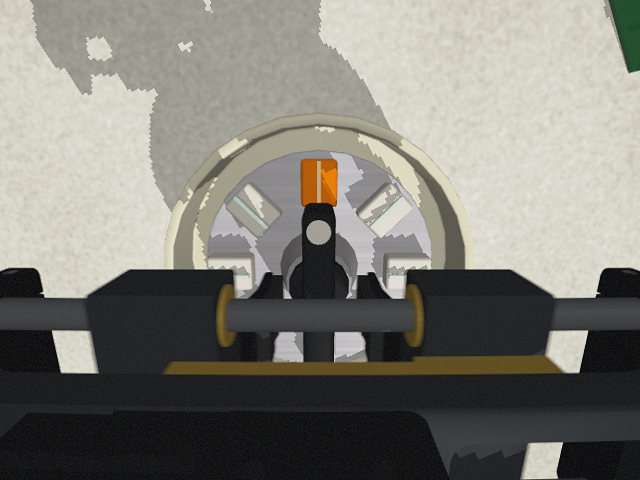

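The wrist picture shows the fingers centred either side of the bar and still closing. The dot is at (318,232) and the orange holder at (319,183).

>>> send_rows(increments=[0,0,0,0,0,0,-1,0,0,0,0,0,0,-1,0,0,0,0,0,0,-1,0,0,0,0,0,0,-1])

```text
time_s: 5.95
ee_pos: [0.4508, 0.1834, 0.1085]
tool_rot: [[0.885, -0.466, -0.001], [-0.466, -0.885, 0.0], [-0.001, 0.0, -1.0]]
ft_force: [-1.5, 0.7, 0.9]
opening: 0.161
```

```bash
python3 st.py w2
```

```text
5.95 [0.45080534 0.18337097 0.10849269] yaw -27.76511385314737 F [-1.4725245   0.74675089  0.93459444] T [ 0.10545514  0.56439529 -0.0897889 ] op 0.16109186331497555 q7 -45.81420208565045 tq7 0.006352071213768795
```

>>> send_rows(increments=[0,0,0,0,0,-0.5,-1,0,0,0,0,0,-0.5,-1,0,0,0,0,0,-0.5,-1,0,0,0,0,0,-0.5,-1,0,0,0,0,0,0,-1])

```text
time_s: 6.62
ee_pos: [0.4507, 0.1834, 0.1085]
tool_rot: [[0.962, -0.273, -0.001], [-0.273, -0.962, 0.0], [-0.001, -0.0, -1.0]]
ft_force: [-3.1, 2.4, 2.0]
opening: 0.162
```

```bash
python3 st.py w3
```

```text
6.625 [0.45072594 0.18338195 0.10848898] yaw -15.83018365261583 F [-3.06248968  2.41815915  1.95079508] T [ 0.22654654  0.80064185 -0.12245415] op 0.16159568787862288 q7 -35.154927590284146 tq7 0.2169000869616866
```

View pics/w3.png

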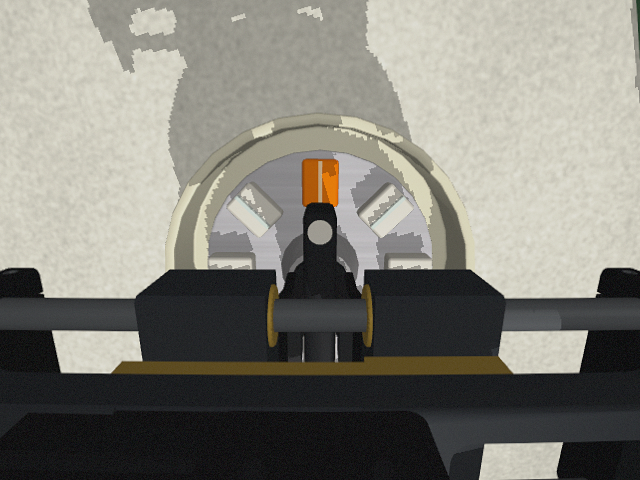

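The orange holder stayed in line with the dot, at (320,183) and (319,232), so the rotor followed. Counter-clockwise is the tightening way here. I'll turn it clockwise and check.

>>> send_rows(increments=[0,0,0,0,0,0.5,-1,0,0,0,0,0,0.5,-1,0,0,0,0,0,0.5,-1,0,0,0,0,0,0.5,-1,0,0,0,0,0,0.5,-1,0,0,0,0,0,0.5,-1,0,0,0,0,0,0.5,-1,0,0,0,0,0,0.5,-1,0,0,0,0,0,0.5,-1,0,0,0,0,0,0.5,-1])

```text
time_s: 7.92
ee_pos: [0.451, 0.1832, 0.1085]
tool_rot: [[0.696, -0.718, -0.001], [-0.718, -0.696, -0.0], [-0.0, 0.0, -1.0]]
ft_force: [-2.8, 1.9, 1.4]
opening: 0.163
```

```bash
python3 st.py w4
```

```text
7.925 [0.45097875 0.18323058 0.1085124 ] yaw -45.87763601625762 F [-2.82179757  1.87663251  1.43389018] T [0.18001593 0.7108327  0.05434182] op 0.16309085437643095 q7 -61.901055602700424 tq7 0.2422676794230938
```

View pics/w4.png

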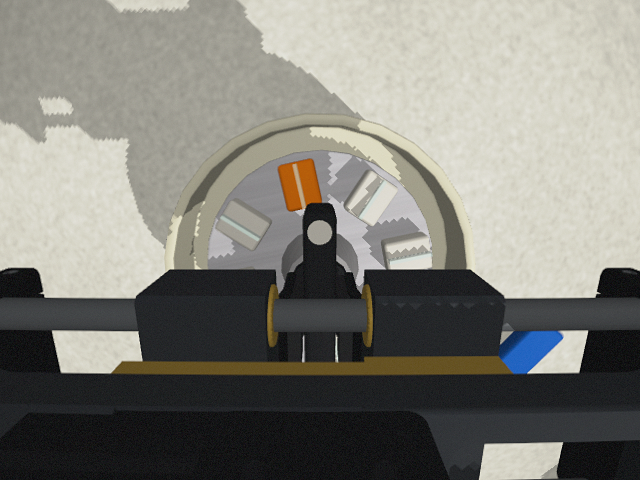

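The dot left the orange holder, which is now at (299,184), so clockwise loosens. I'll continue clockwise.

>>> send_rows(increments=[0,0,0,0,0,1,-1,0,0,0,0,0,1,-1,0,0,0,0,0,1,-1,0,0,0,0,0,1,-1,0,0,0,0,0,1,-1,0,0,0,0,0,1,-1])

```text
time_s: 8.72
ee_pos: [0.4512, 0.1829, 0.1085]
tool_rot: [[0.14, -0.99, -0.0], [-0.99, -0.14, -0.0], [0.0, 0.0, -1.0]]
ft_force: [-2.1, 0.5, 1.1]
opening: 0.161
```

>>> send_rows(increments=[0,0,0,0,0,1,-1,0,0,0,0,0,1,-1,0,0,0,0,0,1,-1,0,0,0,0,0,1,-1,0,0,0,0,0,1,-1,0,0,0,0,0,1,-1,0,0,0,0,0,0,-1])

```text
time_s: 9.6
ee_pos: [0.4511, 0.1826, 0.1085]
tool_rot: [[-0.465, -0.885, -0.001], [-0.885, 0.465, -0.001], [0.001, -0.0, -1.0]]
ft_force: [-2.7, -1.0, 3.1]
opening: 0.16
```

```bash
python3 st.py w5
```

```text
9.6 [0.45107698 0.18260692 0.10849642] yaw -117.68764181001353 F [-2.72475709 -1.00357728  3.09138023] T [-0.19362928  0.84841648  0.0988021 ] op 0.15951758500492824 q7 -123.88694345907233 tq7 -0.23641294799745083
```

View pics/w5.png

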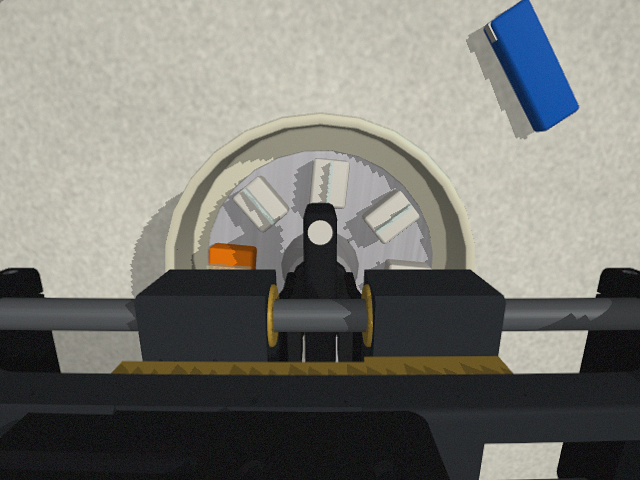

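The orange holder is now at (232,255), about 83° from the dot. I'll release and lift.

>>> send_rows(increments=[0,0,0,0,0,0,0.5,0,0,0,0,0,0,1,0,0,0,0,0,0,1,0,0,0,0,0,0,1,0,0,-0.3,0,0,0,1,0,0,-0.5,0,0,0,1,0,0,-0.6,0,0,0,1,0,0,-0.5,0,0,0,1])

```text
time_s: 10.65
ee_pos: [0.4515, 0.1831, 0.2238]
tool_rot: [[-0.466, -0.885, 0.001], [-0.885, 0.466, 0.001], [-0.001, -0.0, -1.0]]
ft_force: [0.3, 0.5, -0.9]
opening: 0.959
```

>>> send_rows(increments=[0,0,0,0,0,-1,1,0,0,0,0,0,-1,1,0,0,0,0,0,-1,1,0,0,0,0,0,-1,1,0,0,0,0,0,-1,1,0,0,0,0,0,-1,1,0,0,0,0,0,-1,1,0,0,0,0,0,-1,1,0,0,0,0,0,-1,1,0,0,0,0,0,-1,1])

```text
time_s: 11.9
ee_pos: [0.4513, 0.1831, 0.2225]
tool_rot: [[0.536, -0.844, 0.0], [-0.844, -0.536, 0.0], [-0.0, -0.0, -1.0]]
ft_force: [0.4, 0.3, 0.0]
opening: 1.001
```

>>> send_rows(increments=[0,0,0,0,0,-1,1,0,0,0,0,0,-1,1,0,0,0,0,0,-1,1,0,0,0,0,0,-1,1,0,0,0,0,0,-1,1,0,0,0,0,0,-1,1,0,0,0,0,0,-1,1,0,0,0,0,0,-1,1,0,0,0,0,0,-0.6,1,0,0,0,0,0,0,1])

```text
time_s: 13.15
ee_pos: [0.4513, 0.183, 0.2225]
tool_rot: [[0.994, -0.109, 0.0], [-0.109, -0.994, 0.0], [-0.0, -0.0, -1.0]]
ft_force: [0.7, 0.7, 0.2]
opening: 1.0
```

```bash
python3 - <<'E'
from h import *
s=env.observe();R=s['tool_rot'];print(s['time_s'],s['ee_pos'],np.degrees(np.arctan2(R[1,0],R[0,0])),s['q'])
print(R.T@(np.array([.450,-.306,.222])-s['ee_pos'])/.06)
cv2.imwrite('pics/w6.png',env.read_camera('wrist'))
E
```

```text
13.15 [0.4512817  0.18301153 0.22249902] -6.235213750617063 [-53.779047     9.46755145  30.45407158 114.08981884  -5.66042724
  57.85152025 -26.88370842]
[8.63959896e-01 8.10430015e+00 7.02052683e-03]
```

View pics/w6.png

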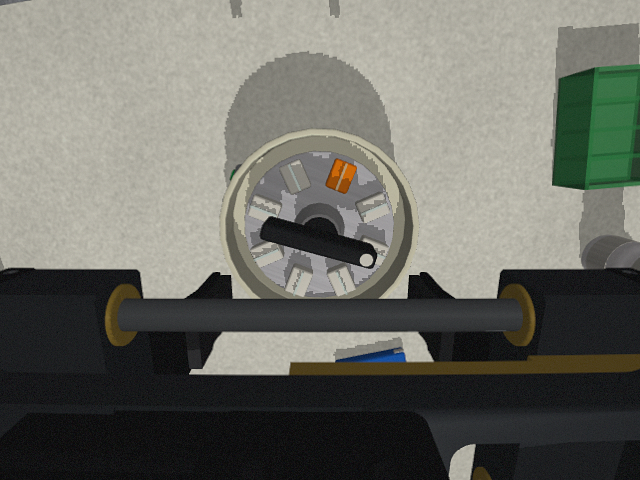

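Knob 1 stayed loosened, with the dot at (367,260). The rotor is back at rest, with the orange holder at (342,176). I'll move to the right spinner.

>>> send_rows(increments=[0.086,0.81,0,0,0,0,1,0.086,0.81,0,0,0,0,1,0.086,0.81,0,0,0,0,1,0.086,0.81,0,0,0,0,1,0.086,0.81,0,0,0,0,1,0.086,0.81,0,0,0,0,1,0.086,0.81,0,0,0,0,1,0.086,0.81,0,0,0,0,1,0.086,0.81,0,0,0,0,1,0.086,0.81,0,0,0,0,1])

```text
time_s: 14.45
ee_pos: [0.4504, -0.307, 0.2225]
tool_rot: [[0.994, -0.108, 0.0], [-0.108, -0.994, 0.0], [0.0, -0.0, -1.0]]
ft_force: [0.8, 0.0, 0.3]
opening: 1.003
```

>>> send_rows(increments=[0,0,0,0,0,0,1,0,0,0,0,0,0,1,0,0,0,0,0,0,1])

```text
time_s: 14.82
ee_pos: [0.4507, -0.3039, 0.2223]
tool_rot: [[0.994, -0.105, -0.0], [-0.105, -0.994, 0.001], [-0.0, -0.001, -1.0]]
ft_force: [0.5, 0.4, -0.2]
opening: 0.996
```

```bash
python3 - <<'E'
from h import *
s=env.observe();c=env.get_calibration('wrist');im=env.read_camera('wrist');cv2.imwrite('pics/w7.png',im)
import pickle;pickle.dump((s,c),open('w7.pkl','wb'))
R=s['tool_rot'];print(s['time_s'],s['ee_pos'],np.degrees(np.arctan2(R[1,0],R[0,0])),s['q'])
E
```

```text
14.825 [ 0.4507195  -0.30388049  0.22227157] -6.048574821729062 [ -8.37546111  18.46666667  47.91222084 107.83319768 -15.72267826
  60.5470162   39.87151931]
```

View pics/w7.png

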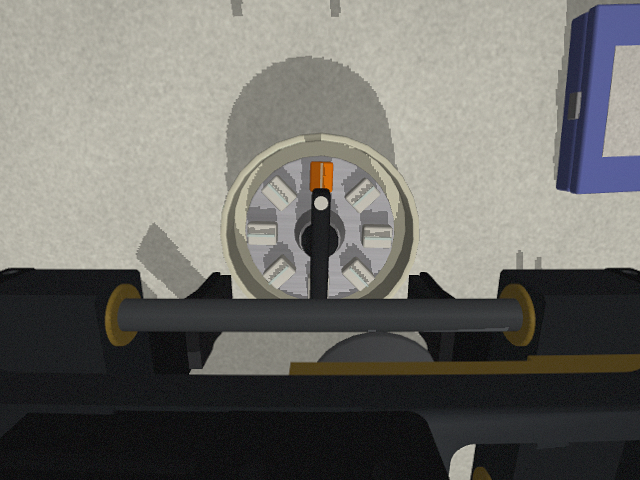

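```bash
python3 - <<'E'
from h import *
import pickle
s,c=pickle.load(open('w7.pkl','rb'))
P=[onz(c,p,z)[:2] for p,z in (((321.3,188.5),.132),((318.8,297),.132),((321,203),.132),((320,240),.1))]
for p in P: print(p)
v=P[0]-P[1];v/=np.hypot(*v);print(np.degrees(np.arctan2(v[1],v[0])),P[0]-.045*v,P[2]-.0357*v)
R=s['tool_rot']
t=np.r_[(P[0]-.045*v+P[2]-.0357*v)/2,.1085];print(t,R.T@(t-s['ee_pos'])/.06)
E
```

```text
[ 0.45655724 -0.26155004]
[ 0.44602285 -0.34406181]
[ 0.4552652  -0.27186339]
[ 0.45091049 -0.30689109]
82.7243325509153 [ 0.45085828 -0.30618771] [ 0.45074403 -0.30727594]
[ 0.45080116 -0.30673183  0.1085    ] [0.00687127 0.04948338 1.89613066]
```

>>> send_rows(increments=[0.01,0.05,0.4,0,0,0.2,1,0,0,0.4,0,0,0,1,0,0,0.4,0,0,0,1,0,0,0.4,0,0,0,1,0,0,0.3,0,0,0,0.6,0,0,0,0,0,0,0.2,0,0,0,0,0,0,-0.2])

```text
time_s: 15.75
ee_pos: [0.4511, -0.3089, 0.1092]
tool_rot: [[0.992, -0.128, 0.001], [-0.128, -0.992, -0.001], [0.001, 0.0, -1.0]]
ft_force: [0.3, 0.5, 0.0]
opening: 0.744
```

>>> send_rows(squeeze=15, increments=[0,0,0,0,0,0,-0.4,0,0,0,0,0,0,-0.6,0,0,0,0,0,0,-0.8,0,0,0,0,0,0,-1,0,0,0,0,0,0,-1,0,0,0,0,0,0,-1,0,0,0,0,0,0,-1])

```text
time_s: 16.62
ee_pos: [0.4501, -0.3086, 0.1085]
tool_rot: [[0.992, -0.129, -0.001], [-0.129, -0.992, 0.001], [-0.001, -0.0, -1.0]]
ft_force: [-2.0, 0.2, 1.9]
opening: 0.161
```

```bash
python3 st.py w8
```

```text
16.625 [ 0.45010077 -0.30860107  0.10848594] yaw -7.393761879921012 F [-1.95390296  0.21103313  1.91408422] T [0.01135431 0.46695634 0.01813982] op 0.16141165798838722 q7 46.55451214826343 tq7 -0.0036721078504342586
```

View pics/w8.png

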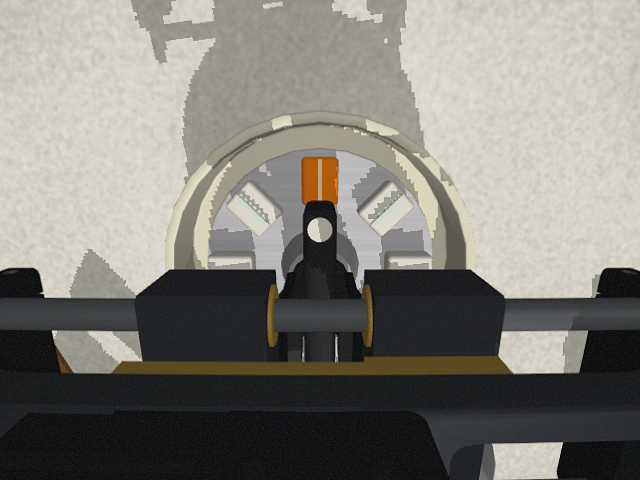

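The knob is gripped, with the dot at (319,229) under the orange holder at (320,181). The other knob loosened clockwise, so I'll test counter-clockwise here.

>>> send_rows(increments=[0,0,0,0,0,-0.5,-1,0,0,0,0,0,-0.5,-1,0,0,0,0,0,-0.5,-1,0,0,0,0,0,-0.5,-1,0,0,0,0,0,-0.5,-1,0,0,0,0,0,0,-1])

```text
time_s: 17.42
ee_pos: [0.4502, -0.3086, 0.1085]
tool_rot: [[0.991, 0.132, -0.0], [0.132, -0.991, 0.001], [-0.0, -0.001, -1.0]]
ft_force: [-2.7, 0.2, 2.7]
opening: 0.161
```

```bash
python3 st.py w9
```

```text
17.425 [ 0.45016476 -0.30859135  0.10847101] yaw 7.564931582918256 F [-2.73748405  0.2440169   2.70721903] T [ 0.07159483  0.47456838 -0.02834696] op 0.16067980279591182 q7 58.90240921603733 tq7 0.14028819277882576
```

View pics/w9.png

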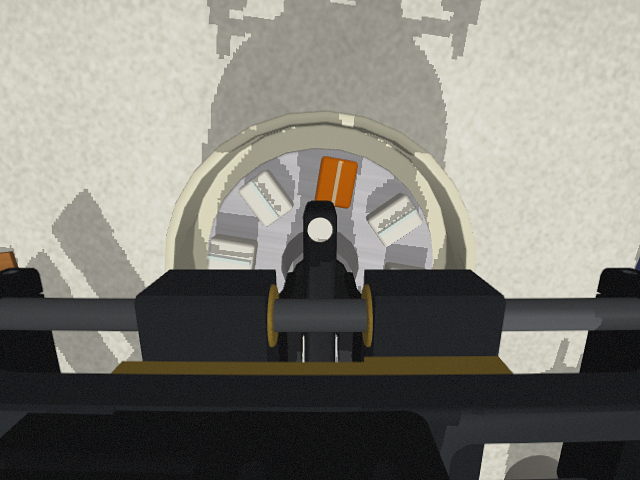

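The orange holder lags, now at (337,182), so counter-clockwise loosens. I'll continue.

>>> send_rows(increments=[0,0,0,0,0,-1,-1,0,0,0,0,0,-1,-1,0,0,0,0,0,-1,-1,0,0,0,0,0,-1,-1,0,0,0,0,0,-1,-1,0,0,0,0,0,-1,-1])

```text
time_s: 18.23
ee_pos: [0.4504, -0.3085, 0.1085]
tool_rot: [[0.722, 0.692, -0.0], [0.692, -0.722, 0.0], [0.0, -0.001, -1.0]]
ft_force: [-2.0, 0.8, 1.8]
opening: 0.159
```

>>> send_rows(increments=[0,0,0,0,0,-1,-1,0,0,0,0,0,-1,-1,0,0,0,0,0,-1,-1,0,0,0,0,0,-1,-1,0,0,0,0,0,-1,-1,0,0,0,0,0,-1,-1,0,0,0,0,0,-0.5,-1,0,0,0,0,0,0,-1])

```text
time_s: 19.23
ee_pos: [0.4505, -0.3082, 0.1085]
tool_rot: [[0.13, 0.992, -0.0], [0.992, -0.13, 0.001], [0.001, -0.0, -1.0]]
ft_force: [-1.7, 2.0, 2.4]
opening: 0.159
```

```bash
python3 st.py w10
```

```text
19.225 [ 0.45054493 -0.3082437   0.10846736] yaw 82.54520121375796 F [-1.65718868  2.03806001  2.42389427] T [ 0.376289    0.35147602 -0.03002328] op 0.15889998568651645 q7 122.6082940083902 tq7 0.14946023002266884
```

View pics/w10.png

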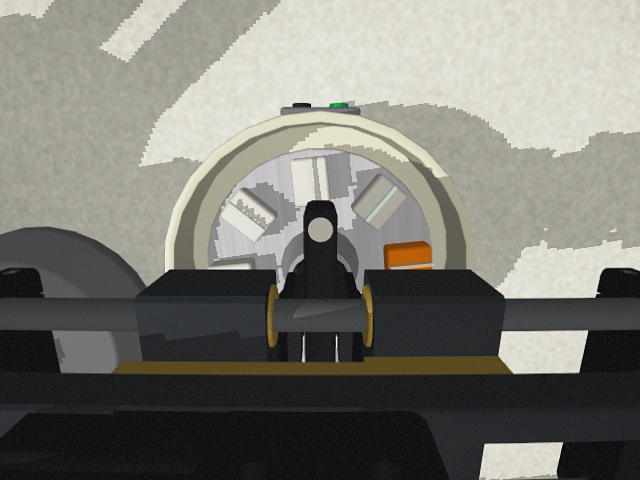

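The orange holder is at (408,256), about 83–85° from the dot. I'll release and lift.

>>> send_rows(increments=[0,0,0,0,0,0,0.5,0,0,0,0,0,0,1,0,0,0,0,0,0,1,0,0,0,0,0,0,1,0,0,-0.3,0,0,0,1,0,0,-0.6,0,0,0,1,0,0,-0.8,0,0,0,1,0,0,-0.8,0,0,0,1])

```text
time_s: 20.27
ee_pos: [0.4503, -0.3086, 0.2599]
tool_rot: [[0.129, 0.992, -0.0], [0.992, -0.129, 0.0], [0.0, -0.0, -1.0]]
ft_force: [0.6, -0.5, -0.4]
opening: 0.96
```

>>> send_rows(increments=[0,0,0,0,0,1,1,0,0,0,0,0,1,1,0,0,0,0,0,1,1,0,0,0,0,0,1,1,0,0,0,0,0,1,1,0,0,0,0,0,1,1,0,0,0,0,0,1,1,0,0,0,0,0,0,1])

```text
time_s: 21.28
ee_pos: [0.4505, -0.3086, 0.2584]
tool_rot: [[0.758, 0.652, -0.0], [0.652, -0.758, 0.0], [-0.0, -0.0, -1.0]]
ft_force: [-0.4, 0.1, -1.0]
opening: 1.002
```

```bash
python3 - <<'E'
from h import *
s=env.observe();print(s['time_s'],s['ee_pos'],s['ft_force'],s['opening'])
c=env.get_calibration('wrist')
w=env.read_camera('wrist');t=env.read_camera('scene');tp=env.read_camera('top')
cv2.imwrite('pics/w11.png',w)
a=[cv2.resize(t[y-45:y+45,x-40:x+40],None,fx=5,fy=5,interpolation=cv2.INTER_CUBIC) for x,y in((189,280),(330,195))]
cv2.imwrite('pics/z11.png',np.hstack(a)); cv2.imwrite('pics/t11.png',tp)
E
```

```text
21.275 [ 0.45048279 -0.30860538  0.25843886] [-0.35420703  0.14213857 -1.02110281] 1.0021944395742008
```

View pics/w11.png

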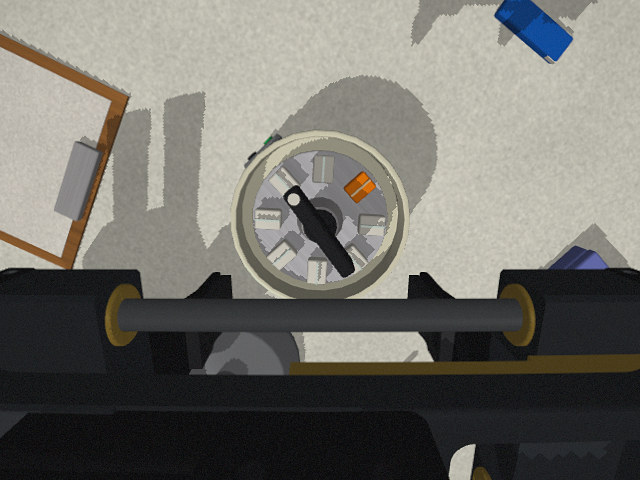

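View pics/z11.png

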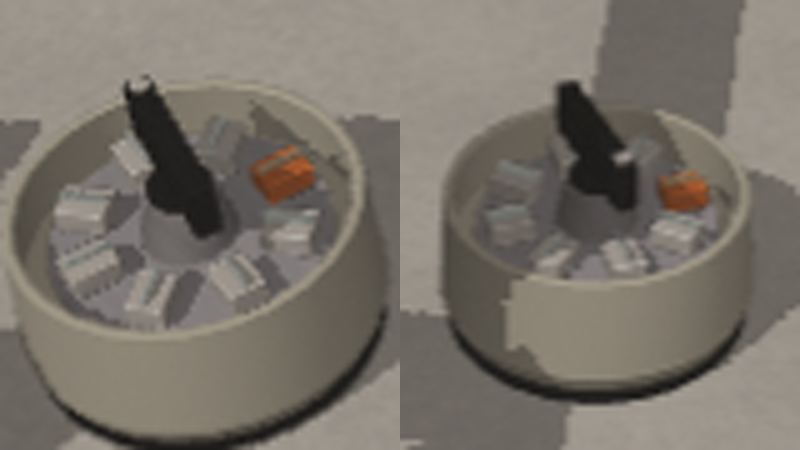

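View pics/t11.png

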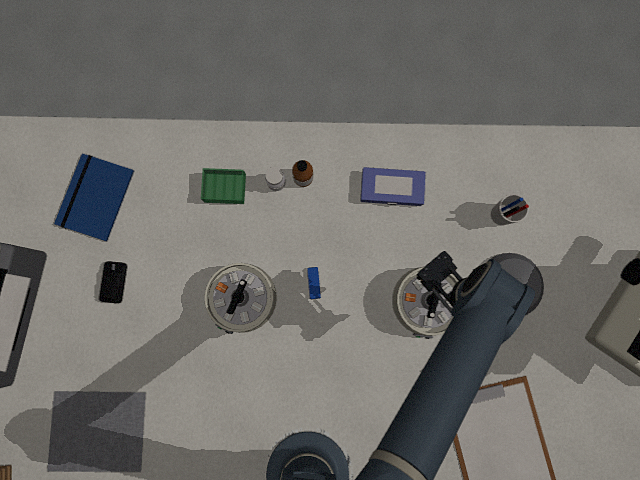

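Both orange holders are back at their starting pixels, and the dots are about 85° away from them. The bystanders are unmoved and the gripper is clear.

```bash
python3 -c "
from station import env
print(env.close_job(), env.observe()['time_s'])"
```

```text
the job is handed in; nothing more can be done
the job is handed in; nothing more can be done
```

I loosened both knobs by about 85° and left them on their screws. I handed the job in at about 21 s of the 64 s allowed; no verdict is reported.

- **Left spinner (y ≈ +0.18):** A 12° test turn counter-clockwise carried the rotor along, so that is the tightening way. Clockwise loosened it, so this is the left-hand thread. I turned the knob 90° that way.
- **Right spinner (y ≈ −0.31):** The first test, counter-clockwise, loosened it, so this is the ordinary thread. I turned the knob 90°.

**Last checks:**
- **Knobs:** Each white dot sat roughly 83–88° from its orange holder, judged by eye from the pictures, against the 69° needed.
- **Rotors:** Both orange holders were back at their starting places in the pictures, so the rotors had sprung back to rest.
- **Bystanders:** They looked unmoved in the top view. The round cover and part of the right spinner were hidden by the arm there, and the wrist view showed only part of the cover.
- **Robot:** The gripper was open about 13 cm above the right knob, touching nothing.

**Grip offset:** On the right knob I gripped about 2 mm off centre along the bar, and the forces stayed around 3–4 N. No check failed or disagreed. I can't say which spinner is A and which is B, since nothing in the pictures shows it.

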